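# Right the fallen bead bottle and fill the row

### The job

The red bead bottle has tipped over in the wooden lane and the blue one is still standing out on the desk. Stand both upright, caps up, on the lane's floor side by side in the gap between the yellow and the grey bottle, each squared up with the lane. Set them down without dropping them, and leave the three other bottles in the lane, the two chain spools and the glass where they are.

Things in the scene. Friction and masses are not known exactly. Their poses are not given: they have to be found in the camera images.
- lane: long shallow dark-wood tray (the lane), fixed to the desk. Inside 350 mm long (its y axis) by 60 mm wide (its x axis); walls 6 mm thick, their top 14 mm above the desk; floor 4 mm above the desk. Origin: centre of its underside, on the desk (z = 0). It may lie on the left or right of the robot, turned up to about 25 degrees either way.
- red_bottle: Red bead bottle: square body 44 x 44 x 86 mm, round white cap 34 mm wide on top, 104 mm high in all, 0.2 kg. Origin: centre of its base; z runs from base to cap, x and y square to its sides. It starts lying on a flat side on the lane's floor, along the lane, cap towards the grey bottle, in the 130 to 146 mm gap between the yellow and the grey bottle.
- blue_bottle: Blue bead bottle: square body 44 x 44 x 86 mm, round white cap 34 mm wide on top, 104 mm high in all, 0.2 kg. Origin: centre of its base; z runs from base to cap, x and y square to its sides. It starts standing on the desk (on the grey mat), turned any way, with the spools and the glass close round it: only two of its opposite sides leave room for fingers.
- green_bottle: Green bead bottle: square body 44 x 44 x 86 mm, round white cap 34 mm wide on top, 104 mm high in all, 0.2 kg. Origin: centre of its base; z runs from base to cap, x and y square to its sides. It stands upright in the lane at the -y end of the row, x and y axes along the lane's; leave it alone.
- yellow_bottle: Yellow bead bottle: square body 44 x 44 x 86 mm, round white cap 34 mm wide on top, 104 mm high in all, 0.2 kg. Origin: centre of its base; z runs from base to cap, x and y square to its sides. It stands upright in the lane next to the green one, on its +y side, x and y axes along the lane's; leave it alone.
- grey_bottle: Grey bead bottle: square body 44 x 44 x 86 mm, round white cap 34 mm wide on top, 104 mm high in all, 0.2 kg. Origin: centre of its base; z runs from base to cap, x and y square to its sides. It stands upright in the lane at the +y end of the row, beyond the gap, x and y axes along the lane's; leave it alone.
- silver_spool: loose spool of silver chain with white flanges standing on the desk, 60 mm across, 55 mm high; origin: centre of its underside. Leave it alone.
- gold_spool: loose spool of gold chain with white flanges standing on the desk, 60 mm across, 55 mm high; origin: centre of its underside. Leave it alone.
- glass: loose drinking glass standing on the desk, 64 mm across the rim, 95 mm high; origin: centre of its underside. Leave it alone.
- mat: thin grey work mat, 260 x 320 mm, flat on the desk (1 mm, does not hinder anything); origin: its centre. The desk itself, at z = 0, is free elsewhere and may be used to put things down.
Not all that is in view belongs to the job. There is more than one size of the blue_bottle; the one meant has the size given above.

How it is judged (in metres and radians):
At the end, for the whole second after the job is handed in: Red and blue stand caps up (within 0.12 rad) on the lane's floor (base 0 to 8 mm above the desk), between yellow and grey (over 40 mm from each, centre to centre), within 12 mm of the lane's centre line, squared with it within 0.2 rad, at rest (angle between each of red_bottle, blue_bottle's own z axis and vertical below 0.12 rad and x of red_bottle in the frame of lane between -0.012 and 0.012 m and z of red_bottle in the frame of lane between 0 and 0.008 m and y of each of red_bottle, blue_bottle in the frame of yellow_bottle above 0.04 m and y of each of red_bottle, blue_bottle in the frame of grey_bottle below -0.04 m and (angle between the x axis of red_bottle and the x axis of lane, either way round below 0.2 rad or angle between the x axis of red_bottle and the y axis of lane, either way round below 0.2 rad) and linear speed of each of red_bottle, blue_bottle below 0.02 m/s and angular speed of each of red_bottle, blue_bottle below 0.1 rad/s and x of blue_bottle in the frame of lane between -0.012 and 0.012 m and z of blue_bottle in the frame of lane between 0 and 0.008 m and (angle between the x axis of blue_bottle and the x axis of lane, either way round below 0.2 rad or angle between the x axis of blue_bottle and the y axis of lane, either way round below 0.2 rad)); the robot touches nothing.
It fails at once if a standing bottle is moved more than 15 mm or tipped (distance of any of green_bottle, yellow_bottle, grey_bottle from where it was at the start of the episode above 0.015 m or angle between any of green_bottle, yellow_bottle, grey_bottle's own z axis and vertical above 0.25 rad).
It fails at once if a spool or the glass is moved more than 15 mm or tipped (distance of any of silver_spool, gold_spool, glass from where it was at the start of the episode above 0.015 m or angle between any of silver_spool, gold_spool, glass's own z axis and vertical above 0.25 rad).
It fails at once if the red or blue bottle is dropped (falls faster than 0.8 m/s, as from over 30 mm) ((linear speed of red_bottle above 0.8 m/s and contact force between the fingers and red_bottle below 0.1 N) or (linear speed of blue_bottle above 0.8 m/s and contact force between the fingers and blue_bottle below 0.1 N)).
It also fails if it takes over 72 s, if anything falls off the work surface, if the arm or the gripper's body presses on something with over 40 N, if the wrist force passes 120 N, or if a joint passes its speed limit or range.

### The arm

A 7-joint arm with a two-finger parallel gripper is mounted at the origin on the work surface. World frame = base frame: x ahead of the robot, y to its left, z up, the work surface at z = 0. Lengths are in mm, angles in degrees, forces in N, time in s.
With the tool pointing down it reaches from about 425 to 975 mm from the base axis. Payload 16.7 kg.
Tool frame: the origin (TCP) lies at the centre of the arm's flange, where the gripper is bolted on; the fingertips stand 173 mm ahead of it and the grasp point (between the pads) lies 155 mm ahead of it (bot.tcp_to_grasp is the distance from the TCP to the grasp point, in mm); z points along the fingers, y is the line along which they close (so a half turn about z gives the same grasp; the last joint's range is limited). The gripper opens to 85 mm and grips with 20 to 120 N. Pads are 22 mm wide; open, the fingers measure 114 mm over their backs; the gripper's body (76 mm by 85 mm) begins 54 mm behind the grasp point. The pads swing forward as they close: fully open they stand 13 mm farther back than shut.
Start: joints at [61.679, 24.414, 4.234, 92.017, -1.954, 63.644, -3.845], TCP at [228.121, -635.255, 404.702] pointing down, gripper open.
Joint ranges: [-163.25, 163.25], [-28.42, 122.38], [-70.27, 78.77], [12.13, 141.07], [-58.53, 238.53], [9.26, 117.41], [-156.51, 156.51]. Speed limits (degrees/s): [108.29, 108.29, 136.94, 136.94, 172.46, 172.46, 172.46].

### API

Orientations are given as [roll, pitch, yaw] about the fixed x, y, z axes, in that order (R = Rz(yaw) Ry(pitch) Rx(roll)).
In Python, from rig import bot, optics, workorder gives the robot as it stands.
- The arm moves only by the shell command python3 -m inch 'ROWS' [OPENING] [FORCE]. ROWS is JSON, a list of rows, each a list of 2 entries, a list of its own where there are three numbers: the shift along the tool's x, y, z in cm, then the turn, a rotation vector about the tool's x, y, z in rad. A call has 1 to 10 rows; each row is the pose to reach, as a shift and turn from the pose commanded when the call began, along the tool's axes at that moment; what a row does not reach only later rows make up. A row lasts 1/8 s, in which the tool goes at most 62.5 mm and 10.7 degrees, less where a joint would pass 70% of its speed; a pose out of reach is approached as far as the arm can. A call with a gripper value outside its range is refused whole. OPENING is the finger opening in cm, from 0 to 8.54, set as the call begins (- or left out, the last holds). The fingers move at their own pace and stop on an object; FORCE is the grip in N (left out, the last holds). Time passes only in rows, so rows that repeat a pose let the fingers close. It gives the time, the measured TCP pose, the force, the opening and the grip force at its end, in the units of the state.
- bot.sense(): the state, without advancing time (a new reading comes with each control period).
- optics.camera(name): name is "scene" or "top" or "wrist"; returns a dict with "image" (400x640x3 uint8, blue, green, red), "depth" (400x640 float32, mm along the optical axis (not along the pixel's ray), 0 where there is no reading), "intrinsics" (3x3 intrinsics, pixels), "world_from_camera" (4x4, takes a point from camera to world coordinates). Camera axes: x right, y down, z forward; pixel columns grow to the right and rows downward; lengths in mm; the calibration is good to about 2 mm. A picture is of the moment at which its call begins.
- workorder.hand_in(): hands the job in; it is judged then, once.
The state is a dict: "clock": time; "joints": joint angles; "qd": joint speeds; "effort": joint torques, N m; "tool_pos": TCP position; "ee_rot": TCP orientation; "wrist_force": force on the tool from outside, world axes, zero at the start; "torque": the same for the moment, N m; "gripper_width": finger opening in mm; "gripper_force": force on a finger pad.
Only numpy, scipy, OpenCV 4.12 (cv2) and the standard library are available. Lean on these libraries where they do the work, as an engineer would, in place of code of your own. Each camera call takes 0.05 s, during which the arm holds its last target. There are 200 camera calls.

## Working session

There is one attempt and no reset: what is moved stays moved. The work goes in short steps, Python scripts to look and compute and a shell command to move; the robot and the scene stay as the last step left them, time stands still between calls to the robot, and variables do not carry over. Pictures are saved under pics/ and viewed, at most 10 in all, crops included, and the job is handed in when it is done.

```bash
mkdir -p pics; ls; python3 - <<'E'
from rig import bot, optics, workorder
import cv2,numpy as np
print(bot.sense())
for n in ("top","scene"):
    c=optics.camera(n); cv2.imwrite(f"pics/{n}0.png",c["image"]); np.savez(f"{n}0.npz",**c)
    print(n,c["intrinsics"],c["world_from_camera"].round(3))
E
```

```text
pics
{'clock': 0.0, 'joints': array([61.67932811, 24.45075306,  4.23032983, 92.05169878, -1.95320016,
       63.64435947, -3.84268328]), 'qd': array([ 0.01647828,  0.20040095, -0.0021539 , -0.09903002,  0.06963224,
        0.02487353,  0.04048706]), 'effort': array([ 7.58007100e-04, -9.49816847e+01,  3.76084685e+00, -4.63504028e+01,
        1.91953406e-02,  1.02536808e-02,  2.77274694e-05]), 'tool_pos': array([ 228.08293749, -635.10241616,  404.00127649]), 'ee_rot': array([-1.79925531e+02,  5.68756961e-03,  1.97561932e+01]), 'wrist_force': array([-0.2489459 , -0.64269498,  1.0089088 ]), 'torque': array([-0.01557305, -0.00815485, -0.02401292]), 'gripper_force': 0.0, 'gripper_width': 85.06491989969513}
top [[435.61839494   0.         319.32266843]
 [  0.         435.61839494 190.9113404 ]
 [  0.           0.           1.        ]] [[ 2.80000e-02 -9.86000e-01  1.64000e-01  4.34246e+02]
 [-9.99000e-01 -3.10000e-02 -1.90000e-02 -6.48500e+00]
 [ 2.40000e-02 -1.63000e-01 -9.86000e-01  1.06725e+03]
 [ 0.00000e+00  0.00000e+00  0.00000e+00  1.00000e+00]]
scene [[392.1680407    0.         318.41210795]
 [  0.         392.1680407  197.08273874]
 [  0.           0.           1.        ]] [[-2.590000e-01  6.950000e-01 -6.710000e-01  1.210035e+03]
 [ 9.660000e-01  1.900000e-01 -1.770000e-01  1.515490e+02]
 [ 5.000000e-03 -6.940000e-01 -7.200000e-01  7.081490e+02]
 [ 0.000000e+00  0.000000e+00  0.000000e+00  1.000000e+00]]
```

View pics/top0.png

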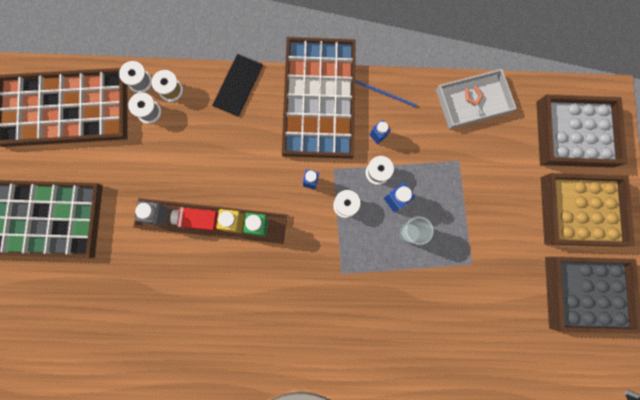

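View pics/scene0.png

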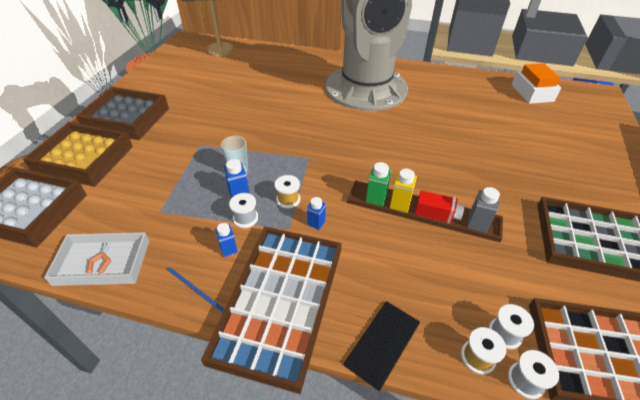

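The top view shows the lane: grey at (145,212), red lying at (200,218), yellow at (228,220) and green at (255,223). The big blue bottle is at (400,196), with spools at (380,170) and (347,205) and the glass at (417,231). The two small blue bottles, at (311,179) and (380,131), are decoys.

```bash
cat > h.py <<'E'
import numpy as np, cv2
def cloud(c):
    d=c["depth"]; K=c["intrinsics"]; T=c["world_from_camera"]
    v,u=np.indices(d.shape)
    p=np.stack([(u-K[0,2])/K[0,0]*d,(v-K[1,2])/K[1,1]*d,d],-1)@T[:3,:3].T+T[:3,3]
    p[d==0]=np.nan
    return p
def pix(c,P):
    T=c["world_from_camera"];q=(np.asarray(P,float)-T[:3,3])@T[:3,:3];q=q@c["intrinsics"].T
    return q[...,:2]/q[...,2:]
def rect(P): return [np.round(x,1) for x in cv2.minAreaRect(P.astype(np.float32))]
E
python3 - <<'E'
from h import *
c=dict(np.load("top0.npz")); p=cloud(c); im=c["image"]
hsv=cv2.cvtColor(im,cv2.COLOR_BGR2HSV)
reg=lambda x0,y0,x1,y1:(np.indices(p.shape[:2])[1]>=x0)&(np.indices(p.shape[:2])[1]<x1)&(np.indices(p.shape[:2])[0]>=y0)&(np.indices(p.shape[:2])[0]<y1)
for n,r in dict(grey=(130,195,175,235),yel=(214,205,241,240),green=(242,205,275,245),blue=(382,178,420,215)).items():
    m=reg(*r); z=p[...,2]
    for lo,hi in((97,110),(78,92)):
        q=p[m&(z>lo)&(z<hi)]
        if len(q)>5: print(n,lo,len(q),rect(q[:,:2]),q.mean(0).round(1))
S=lambda h0,h1:(hsv[...,0]>=h0)&(hsv[...,0]<=h1)&(hsv[...,1]>120)
m=reg(165,195,225,240)&(S(0,6)|S(174,180))&(p[...,2]>40)
q=p[m];print("red",len(q),rect(q[:,:2]),q.mean(0))
q=p[reg(165,200,181,235)&(p[...,2]>25)&(p[...,2]<48)];print("redcap",len(q),rect(q[:,:2]),q.mean(0))
for n,r in dict(sp1=(362,155,398,188),sp2=(330,188,364,222),glass=(398,212,440,250)).items():
    q=p[reg(*r)&(p[...,2]>(50 if n!="glass" else 75))];print(n,len(q),rect(q[:,:2]),np.nanmax(q[:,2]))
q=p[reg(130,190,295,250)&(p[...,2]>8)&(p[...,2]<18)];print("lane",len(q),rect(q[:,:2]))
for a,b in((120,(180,260)),(0,0)):pass
crop=im[150:260,120:450]; cv2.imwrite("pics/crop.png",cv2.resize(crop,None,fx=2.4,fy=2.4,interpolation=cv2.INTER_CUBIC))
c2=dict(np.load("scene0.npz"));p2=cloud(c2);
im2=c2["image"];hs=cv2.cvtColor(im2,cv2.COLOR_BGR2HSV);v,u=np.indices(p.shape[:2])
m=(u>222)&(u<250)&(v>150)&(v<205)&(hs[...,0]>100)&(hs[...,0]<130)&(hs[...,1]>100)&(p2[...,2]>15)
q=p2[m];print("blue2",len(q),rect(q[:,:2]),np.nanmax(q[:,2]))
E
```

```text
grey 97 194 [array([538.7, 360.8]), array([32.6, 31.3]), np.float64(90.0)] [538.8 359.8 106.3]
grey 78 206 [array([538.9, 360.3]), array([45.2, 44.3]), np.float64(86.3)] [536.5 353.7  87.7]
yel 97 181 [array([525.9, 178.4]), array([31.8, 32.5]), np.float64(88.4)] [525.9 178.1 106.7]
yel 78 198 [array([526.2, 178.3]), array([44.9, 44.1]), np.float64(85.4)] [523.8 174.6  88.4]
green 97 180 [array([519.5, 118.8]), array([32.1, 30.9]), np.float64(47.2)] [519.5 118.7 106.7]
green 78 206 [array([520. , 118.7]), array([44.2, 44.3]), np.float64(85.3)] [518.3 115.9  88.5]
blue 97 178 [array([ 595. , -215.2]), array([32.2, 32.6]), np.float64(24.5)] [ 594.9 -215.4  103.3]
blue 78 183 [array([ 594.9, -215.7]), array([44.1, 44.2]), np.float64(36.9)] [ 591.8 -211.4   85. ]
red 629 [array([530.7, 259.5]), array([86.1, 43.9]), np.float64(86.6)] [530.23397969 254.95056126  47.00838501]
redcap 143 [array([534.3, 317. ]), array([46. , 43.6]), np.float64(85.9)] [533.7838184  311.91811147  39.66858118]
sp1 478 [array([ 651.7, -172.6]), array([82.4, 58.7]), np.float64(3.0)] 84.22561061178214
sp2 497 [array([578. , -92.2]), array([57.5, 57. ]), np.float64(1.0)] 59.575023523535265
glass 253 [array([ 515.2, -252. ]), array([61. , 62.4]), np.float64(3.5)] 98.05547025923181
lane 955 [array([529.8, 234.2]), array([362.5,  72.4]), np.float64(85.4)]
blue2 425 [array([ 579.5, -226.3]), array([89.7, 47.6]), np.float64(31.4)] 87.29924483508341
```

View pics/crop.png

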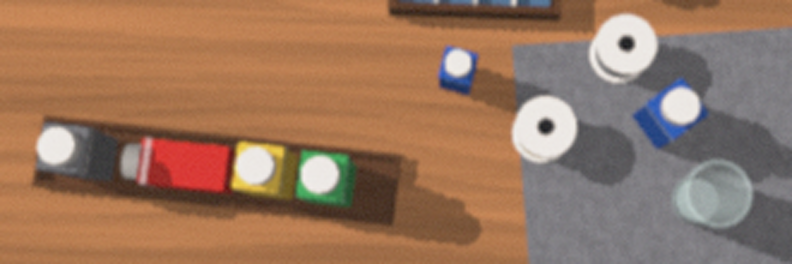

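```bash
cat > go.py <<'E'
# usage: go.py gx gy gz yaw tilt  -> shift (cm) and turn (rad) in tool axes from the measured pose
import sys, numpy as np
from scipy.spatial.transform import Rotation as R
from rig import bot
s=bot.sense(); p=s["tool_pos"]; R0=R.from_euler("xyz",s["ee_rot"],degrees=True)
print("clock",round(s["clock"],2),"tcp",p.round(1),"rot",s["ee_rot"].round(1),"grasp",(p+R0.apply([0,0,155])).round(1),"J",s["joints"].round(0),"w",round(s["gripper_width"],1),"F",s["wrist_force"].round(1))
a=list(map(float,sys.argv[1:])); 
for i in range(0,len(a),5):
    gx,gy,gz,yaw,t=a[i:i+5]
    R1=R.from_euler("z",yaw,degrees=True)*R.from_euler("x",180,degrees=True)*R.from_euler("y",t,degrees=True)
    q=np.array([gx,gy,gz])-R1.apply([0,0,155])
    print("shift",(R0.inv().apply(q-p)/10).round(2).tolist(),"turn",(R0.inv()*R1).as_rotvec().round(4).tolist())
E
python3 go.py 560 -100 250 50 0
```

```text
clock 0.1 tcp [ 228.1 -635.1  404.1] rot [-179.9    0.    19.8] grasp [ 228.  -634.9  249.1] J [62. 24.  4. 92. -2. 64. -4.] w 85.4 F [-0.5  0.5  0.2]
shift [49.32, -39.14, -0.05] turn [-0.0012, -0.0002, -0.5279]
```

```bash
python3 -m inch '[[[2,-1.6,0],[0,0,-0.02]],[[6,-4.8,0],[0,0,-0.06]],[[11,-8.7,0],[0,0,-0.12]],[[16,-12.7,0],[0,0,-0.17]],[[22,-17.5,0],[0,0,-0.24]],[[28,-22.2,0],[0,0,-0.30]],[[34,-27,0],[0,0,-0.36]],[[40,-31.7,0],[0,0,-0.43]],[[46,-36.5,0],[0,0,-0.49]],[[49.3,-39.1,0],[0,0,-0.528]]]' 8.5 60; python3 go.py 533 262 230 85.4 0 533 262 170 85.4 -20
```

```text
clock: 1.35
tool_pos: [533.0, -143.4, 404.7]
ee_rot: [180.0, 0.0, 50.1]
wrist_force: [1.7, -0.6, -0.6]
gripper_width: 85.0
gripper_force: 0.0
clock 1.35 tcp [ 533.  -143.4  404.7] rot [180.    0.   50.1] grasp [ 533.  -143.4  249.7] J [ 23.  14. -18. 107.   5.  60. -36.] w 85.0 F [ 1.7 -0.6 -0.6]
shift [31.09, -26.01, 1.97] turn [0.0, 0.0001, -0.6163]
shift [35.42, -29.07, 8.9] turn [-0.1075, -0.3378, -0.61]
```

```bash
python3 -m inch '[[[0,0,0],[0,0,0]],[[0,0,0],[0,0,0]],[[0,0,0],[0,0,0]],[[0,0,0],[0,0,0]]]'; python3 go.py 530.9 262 230 85.4 0 530.9 262 170 85.4 -20
```

```text
clock: 1.85
tool_pos: [531.9, -146.2, 404.8]
ee_rot: [180.0, 0.0, 49.9]
wrist_force: [0.1, -0.1, 0.4]
gripper_width: 84.8
gripper_force: 0.0
clock 1.85 tcp [ 531.9 -146.2  404.8] rot [180.    0.   49.9] grasp [ 531.9 -146.2  249.8] J [ 24.  14. -18. 107.   5.  60. -36.] w 84.8 F [ 0.1 -0.1  0.4]
shift [31.16, -26.37, 1.97] turn [0.0, 0.0002, -0.6196]
shift [35.48, -29.45, 8.9] turn [-0.1081, -0.3376, -0.6132]
```

```bash
python3 -m inch '[[[2,-1.7,0],[0,0,-0.04]],[[5,-4.2,0],[0,0,-0.1]],[[9,-7.6,0.5],[0,0,-0.18]],[[13,-11,1],[0,0,-0.26]],[[17,-14.4,1],[0,0,-0.34]],[[21,-17.8,1.5],[0,0,-0.42]],[[25,-21.2,2],[0,0,-0.5]],[[29,-24.5,2],[0,0,-0.58]],[[31.2,-26.4,2],[0,0,-0.62]],[[31.2,-26.4,2],[0,0,-0.62]]]'; python3 -m inch '[[[0,0,0],[0,0,0]],[[0,0,0],[0,0,0]]]' >/dev/null; python3 go.py 530.9 262 130 85.4 -20 530.9 262 38 85.4 -20;  python3 - <<'E'
from rig import optics
import cv2,numpy as np
c=optics.camera("wrist"); cv2.imwrite("pics/w1.png",c["image"]);np.savez("w1.npz",**c)
E
```

```text
clock: 3.1
tool_pos: [529.5, 266.4, 384.7]
ee_rot: [-180.0, -0.1, 85.8]
wrist_force: [1.4, -0.3, -0.8]
gripper_width: 84.9
gripper_force: 0.0
clock 3.35 tcp [530.7 262.5 384.8] rot [180.    0.   85.4] grasp [530.8 262.4 229.8] J [ -6.  21. -34. 102.  13.  60. -49.] w 84.7 F [-0.1 -0.7  0.3]
shift [5.26, 0.02, 10.91] turn [0.0003, -0.3486, 0.0006]
shift [5.26, 0.02, 20.11] turn [0.0003, -0.3486, 0.0006]
```

View pics/w1.png

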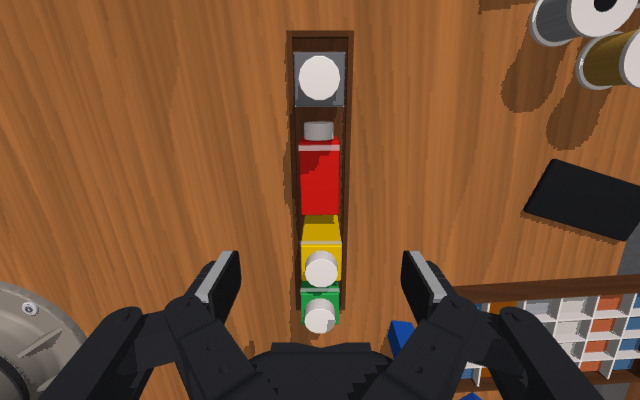

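The wrist view shows red at (320,175), centred between the pads at (225,280) and (415,280). The tool is square with the lane, so I tilt and go down.

```bash
python3 -m inch '[[[1,0,2],[0,-0.07,0]],[[2.2,0,4.5],[0,-0.15,0]],[[3.6,0,7.5],[0,-0.24,0]],[[4.8,0,10],[0,-0.32,0]],[[5.26,0,11.5],[0,-0.349,0]],[[5.26,0,13.5],[0,-0.349,0]],[[5.26,0,16],[0,-0.349,0]],[[5.26,0,18.3],[0,-0.349,0]],[[5.26,0,19.3],[0,-0.349,0]],[[5.26,0,19.3],[0,-0.349,0]]]'; python3 -m inch '[[[0,0,0],[0,0,0]],[[0,0,0],[0,0,0]]]' >/dev/null; python3 go.py 530.9 262 38 85.4 -20
```

```text
clock: 4.65
tool_pos: [534.7, 315.8, 191.1]
ee_rot: [-179.9, 20.0, 85.5]
wrist_force: [0.6, -0.6, -0.2]
gripper_width: 85.1
gripper_force: 0.0
clock 4.9 tcp [534.9 316.2 192.5] rot [179.9  20.   85.5] grasp [530.9 263.5  46.8] J [-22.  39. -25. 102.  33.  62. -69.] w 84.9 F [ 0.5 -1.   0. ]
shift [0.18, 0.03, 0.88] turn [0.0016, -0.0009, 0.0018]
```

```bash
python3 -m inch '[[[0.1,0,0.5],[0,0,0]],[[0.2,0,0.88],[0,0,0]],[[0.2,0,0.88],[0,0,0]]]'; python3 -m inch '[[[0,0,0],[0,0,0]],[[0,0,0],[0,0,0]],[[0,0,0],[0,0,0]],[[0,0,0],[0,0,0]],[[0,0,0],[0,0,0]],[[0,0,0],[0,0,0]],[[0,0,0],[0,0,0]],[[0,0,0],[0,0,0]]]' 3.5 60;python3 go.py 530.9 262 178 85.4 -20
```

```text
clock: 5.28
tool_pos: [534.5, 314.7, 182.4]
ee_rot: [-180.0, 20.0, 85.5]
wrist_force: [0.2, 0.1, 0.3]
gripper_width: 85.0
gripper_force: 0.0
clock: 6.28
tool_pos: [534.7, 315.1, 183.1]
ee_rot: [180.0, 20.0, 85.5]
wrist_force: [-1.7, 1.9, 5.4]
gripper_width: 43.4
gripper_force: 61.8
clock 6.28 tcp [534.7 315.1 183.1] rot [180.   20.   85.5] grasp [530.6 262.3  37.4] J [-22.  40. -25. 102.  33.  62. -70.] w 43.4 F [-1.7  1.9  5.4]
shift [-4.82, 0.06, -13.2] turn [0.0011, -0.0005, 0.0021]
```

Gripped at 43.4 mm and 62 N. Next I lift it straight up.

```bash
python3 -m inch '[[[-0.2,0,-0.5],[0,0,0]],[[-0.6,0,-1.6],[0,0,0]],[[-1.2,0,-3.3],[0,0,0]],[[-1.9,0,-5.2],[0,0,0]],[[-2.7,0,-7.4],[0,0,0]],[[-3.5,0,-9.6],[0,0,0]],[[-4.3,0,-11.8],[0,0,0]],[[-5,0,-13.7],[0,0,0]],[[-5.4,0,-14.8],[0,0,0]],[[-5.5,0,-15.1],[0,0,0]]]';  python3 -m inch '[[[0,0,0],[0,0,0]],[[0,0,0],[0,0,0]]]' >/dev/null; python3 go.py 530.9 262 250 85.4 0 560 0 230 0 20 560 0 200 0 70
```

```text
clock: 7.52
tool_pos: [534.7, 314.8, 344.1]
ee_rot: [180.0, 20.0, 85.5]
wrist_force: [-0.3, -0.1, -3.4]
gripper_width: 43.0
gripper_force: 61.2
clock 7.78 tcp [534.5 314.7 342.7] rot [-179.9   20.    85.6] grasp [530.2 261.8 197.1] J [-20.  29. -28.  97.  27.  75. -62.] w 43.0 F [ 0.1  0.3 -2.5]
shift [-7.1, 0.05, -4.04] turn [-0.0006, 0.3496, 0.0024]
shift [-30.81, -0.29, 7.73] turn [-0.0004, 0.5627, 1.5186]
shift [-27.28, -9.52, 19.51] turn [-0.6887, 1.2462, 1.476]
```

```bash
python3 -m inch '[[[-1.5,0,0.4],[0,0.03,0.075]],[[-4.6,0,1.2],[0,0.084,0.23]],[[-8,0,2],[0,0.146,0.39]],[[-11.5,0,2.9],[0,0.21,0.57]],[[-15,-0.1,3.8],[0,0.27,0.74]],[[-18.5,-0.2,4.6],[0,0.34,0.91]],[[-22,-0.2,5.5],[0,0.40,1.08]],[[-25.5,-0.2,6.4],[0,0.465,1.25]],[[-28.8,-0.3,7.2],[0,0.525,1.42]],[[-30.8,-0.3,7.7],[0,0.563,1.52]]]';  python3 -m inch '[[[0,0,0],[0,0,0]],[[0,0,0],[0,0,0]],[[0,0,0],[0,0,0]]]' >/dev/null; python3 go.py 560 0 200 0 70
```

```text
clock: 9.02
tool_pos: [506.4, -1.5, 376.2]
ee_rot: [-179.9, -20.1, -0.5]
wrist_force: [-0.0, 0.5, -1.7]
gripper_width: 43.2
gripper_force: 61.3
clock 9.4 tcp [507.1   1.1 376.2] rot [-179.9  -20.     0. ] grasp [560.2   1.3 230.6] J [   3.    6.  -12.  121.    8.   33. -105.] w 43.1 F [ 0.1  0.3 -2.2]
shift [-12.93, 0.11, 8.4] turn [-0.0012, 0.8723, -0.0003]
```

```bash
python3 -m inch '[[[-0.9,0,0.6],[0,0.06,0]],[[-2.4,0,1.5],[0,0.16,0]],[[-4.2,0,2.7],[0,0.28,0]],[[-6,0,3.9],[0,0.4,0]],[[-7.8,0,5],[0,0.52,0]],[[-9.6,0,6.2],[0,0.65,0]],[[-11.4,0,7.3],[0,0.77,0]],[[-12.6,0,8.2],[0,0.85,0]],[[-12.9,0.1,8.4],[0,0.872,0]],[[-12.9,0.1,8.4],[0,0.872,0]]]';  python3 -m inch '[[[0,0,0],[0,0,0]],[[0,0,0],[0,0,0]],[[0,0,0],[0,0,0]]]' >/dev/null; python3 go.py 560 0 60 0 70
```

```text
clock: 10.65
tool_pos: [460.7, -18.0, 366.5]
ee_rot: [175.9, -40.7, 2.5]
wrist_force: [0.1, -0.4, -2.7]
gripper_width: 43.1
gripper_force: 61.6
clock 11.03 tcp [461.  -15.3 366.5] rot [176.  -40.7   2.7] grasp [562.2 -21.2 249.2] J [  29.    2.  -38.  133.   59.   10. -152.] w 43.5 F [ 0.4 -0.1 -2.4]
shift [-20.0, -2.88, 16.07] turn [0.0283, 0.5103, 0.0454]
```

```bash
python3 go.py 540 -100 290 30 0
```

```text
clock 11.03 tcp [461.  -15.3 366.5] rot [176.  -40.7   2.7] grasp [562.2 -21.2 249.2] J [  29.    2.  -38.  133.   59.   10. -152.] w 43.5 F [ 0.4 -0.1 -2.4]
shift [10.8, 8.9, -0.46] turn [0.2345, -0.6809, -0.4799]
```

```bash
python3 -m inch '[[[0.8,0.7,0],[0.018,-0.053,-0.037]],[[2.2,1.8,-0.1],[0.047,-0.136,-0.096]],[[4.1,3.4,-0.2],[0.09,-0.26,-0.18]],[[6,5,-0.25],[0.13,-0.38,-0.27]],[[7.9,6.5,-0.3],[0.17,-0.5,-0.35]],[[9.5,7.8,-0.4],[0.206,-0.6,-0.42]],[[10.5,8.7,-0.45],[0.228,-0.66,-0.467]],[[10.8,8.9,-0.46],[0.2345,-0.681,-0.48]],[[10.8,8.9,-0.46],[0.2345,-0.681,-0.48]],[[10.8,8.9,-0.46],[0.2345,-0.681,-0.48]]]'>/dev/null;  python3 -m inch '[[[0,0,0],[0,0,0]],[[0,0,0],[0,0,0]]]' >/dev/null; python3 go.py 355 -355 280 130 0
```

```text
clock 12.53 tcp [ 539.6 -100.2  445.4] rot [179.9  -0.   30. ] grasp [ 539.7 -100.3  290.4] J [ 38.  14. -40. 104.  10.  66. -66.] w 43.1 F [-0.4  0.2 -2.8]
shift [-28.72, 12.86, 1.04] turn [0.0012, 0.0007, -1.746]
```

```bash
python3 -m inch '[[[-1,0.4,0],[0,0,-0.06]],[[-3,1.3,0.1],[0,0,-0.18]],[[-6,2.7,0.2],[0,0,-0.36]],[[-9,4,0.3],[0,0,-0.54]],[[-12,5.4,0.4],[0,0,-0.72]],[[-15,6.7,0.5],[0,0,-0.9]],[[-18,8,0.6],[0,0,-1.08]],[[-21,9.4,0.8],[0,0,-1.26]],[[-24,10.7,0.9],[0,0,-1.44]],[[-26.5,11.8,1],[0,0,-1.61]]]'>/dev/null;  python3 -m inch '[[[0,0,0],[0,0,0]],[[0,0,0],[0,0,0]]]' >/dev/null; python3 go.py 320 -370 220 130 35 320 -370 200 130 70
```

```text
clock 14.03 tcp [ 369.5 -334.5  435.4] rot [180.    0.  122.1] grasp [ 369.6 -334.6  280.4] J [ 74.  10. -43. 110.   8.  63.  60.] w 43.1 F [ 0.1 -0.1 -2.3]
shift [-9.17, -4.86, 8.85] turn [0.0422, 0.6107, -0.1333]
shift [-14.79, -4.08, 18.25] turn [0.0842, 1.2205, -0.12]
```

```bash
python3 -m inch '[[[-0.8,-0.3,0.9],[0.004,0.06,-0.01]],[[-2.4,-0.7,2.7],[0.013,0.18,-0.02]],[[-4.3,-1.3,4.9],[0.023,0.33,-0.035]],[[-6.3,-1.8,7.2],[0.034,0.49,-0.05]],[[-8.3,-2.3,9.6],[0.046,0.65,-0.065]],[[-10.3,-2.9,12.1],[0.057,0.82,-0.08]],[[-12.3,-3.4,14.6],[0.067,0.98,-0.1]],[[-13.8,-3.8,16.8],[0.077,1.12,-0.11]],[[-14.8,-4.1,18.2],[0.084,1.22,-0.12]],[[-14.8,-4.1,18.2],[0.084,1.22,-0.12]]]'>/dev/null;  python3 -m inch '[[[0,0,0],[0,0,0]],[[0,0,0],[0,0,0]]]' >/dev/null; python3 go.py 320 -370 70 130 70
```

```text
clock 15.53 tcp [ 412.9 -476.4  246.7] rot [-179.3  -69.5  129.8] grasp [ 318.6 -366.1  192.4] J [ 51.  50. -11.  83.  -2. 116.  79.] w 43.2 F [-0.2 -0.1 -2.8]
shift [-11.74, -0.23, 3.93] turn [-0.0091, 0.0095, -0.0015]
```

```bash
python3 -m inch '[[[-0.7,0,0.25],[0,0,0]],[[-2.2,0,0.8],[0,0,0]],[[-4.2,0,1.5],[0,0.004,0]],[[-6.3,0,2.2],[-0.004,0.006,0]],[[-8.4,-0.1,2.9],[-0.006,0.0095,0]],[[-10.3,-0.2,3.5],[-0.009,0.0095,0]],[[-11.5,-0.2,3.9],[-0.009,0.0095,0]],[[-12.1,-0.2,4],[-0.009,0.0095,0]],[[-12.3,-0.2,4.1],[-0.009,0.0095,0]],[[-12.3,-0.2,4.1],[-0.009,0.0095,0]]]'>/dev/null;  python3 -m inch '[[[0,0,0],[0,0,0]],[[0,0,0],[0,0,0]]]' >/dev/null; python3 go.py 320 -370 50 130 70;python3 - <<'E'
from rig import optics
from h import *
c=optics.camera("top"); cv2.imwrite("pics/t2.png",cv2.resize(c["image"][220:400,380:620],None,fx=3,fy=3));np.savez("t2.npz",**c)
E
```

```text
clock 17.02 tcp [ 412.7 -482.8  117.2] rot [-179.7  -70.1  129.6] grasp [ 319.2 -371.    64.3] J [ 51.  60. -10.  81.  -1. 109.  80.] w 42.9 F [ 0.6 -0.2 -3.2]
shift [-1.33, 0.15, 0.51] turn [0.0018, -0.001, -0.0024]
```

View pics/t2.png

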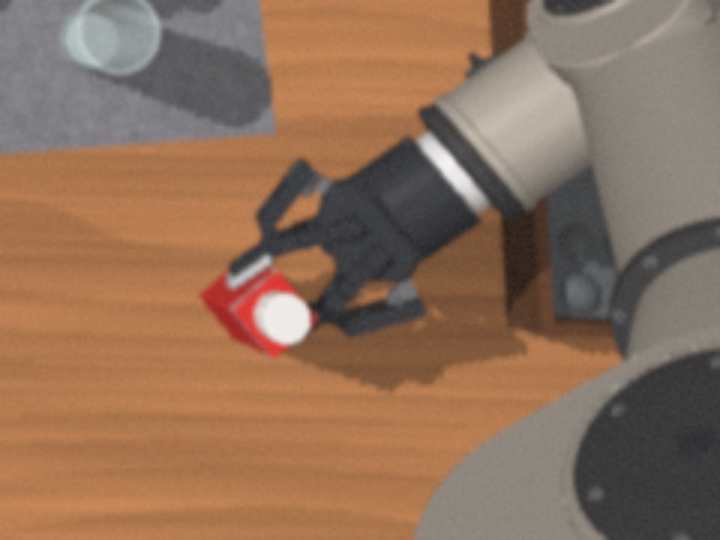

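Red is upright in the hand, with its cap at crop (283,318). The wrist clears the trays. I'll take the base height from the cap's depth.

```bash
python3 - <<'E'
from h import *
c=dict(np.load("t2.npz"));p=cloud(c);h=cv2.cvtColor(c["image"],cv2.COLOR_BGR2HSV)
v,u=np.indices(p.shape[:2]);u0,v0=380+283/3,220+318/3
m=((u-u0)**2+(v-v0)**2<64); q=p[m];print(np.median(q,0),rect(p[((u-u0)**2+(v-v0)**2<144)&(p[...,2]>112)][:,:2]))
A=np.c_[q[:,:2],np.ones(len(q))];print(np.linalg.lstsq(A,q[:,2],rcond=None)[0])
E
```

```text
[ 312.59685416 -360.47140067  121.89104561] [array([ 314.3, -361. ]), array([33.4, 31.3]), np.float64(9.0)]
[ 8.31717644e-02 -3.70607920e-02  8.21659745e+01]
```

```bash
python3 -m inch '[[[-0.3,0,0.1],[0,0,0]],[[-0.8,0,0.28],[0,0,0]],[[-1.2,0,0.42],[0,0,0]],[[-1.4,0,0.5],[0,0,0]],[[-1.5,0,0.55],[0,0,0]],[[-1.5,0,0.55],[0,0,0]],[[-1.5,0,0.55],[0,0,0]]]'; python3 -m inch '[[[-0.05,0,0.018],[0,0,0]],[[-0.1,0,0.036],[0,0,0]],[[-0.1,0,0.036],[0,0,0]]]'; python3 go.py
```

```text
clock: 17.95
tool_pos: [412.6, -482.7, 101.0]
ee_rot: [-179.7, -70.1, 129.6]
wrist_force: [0.4, 0.3, -2.7]
gripper_width: 43.1
gripper_force: 61.9
clock: 18.32
tool_pos: [412.5, -482.6, 99.7]
ee_rot: [-179.7, -70.1, 129.6]
wrist_force: [0.4, -0.7, -2.4]
gripper_width: 43.1
gripper_force: 61.9
clock 18.32 tcp [ 412.5 -482.6   99.7] rot [-179.7  -70.1  129.6] grasp [ 319.  -370.8   46.9] J [ 51.  62. -10.  80.  -0. 108.  80.] w 43.1 F [ 0.4 -0.7 -2.4]
```

```bash
python3 -m inch '[[[-0.05,0,0.018],[0,0,0]],[[-0.1,0,0.036],[0,0,0]],[[-0.1,0,0.036],[0,0,0]]]'; python3 -m inch '[[[-0.05,0,0.018],[0,0,0]],[[-0.1,0,0.036],[0,0,0]],[[-0.1,0,0.036],[0,0,0]]]'
```

```text
clock: 18.7
tool_pos: [412.5, -482.6, 98.6]
ee_rot: [-179.7, -70.1, 129.6]
wrist_force: [0.7, -0.9, -2.8]
gripper_width: 43.4
gripper_force: 61.9
clock: 19.08
tool_pos: [412.6, -482.7, 98.1]
ee_rot: [-179.7, -70.1, 129.6]
wrist_force: [-0.3, 0.1, 4.3]
gripper_width: 42.9
gripper_force: 62.3
```

```bash
python3 -m inch '[[[0,0,0],[0,0,0]],[[0,0,0],[0,0,0]],[[0,0,0],[0,0,0]],[[0,0,0],[0,0,0]],[[0,0,0],[0,0,0]],[[0,0,0],[0,0,0]]]' 8.5; python3 -m inch '[[[0,0,-0.5],[0,0,0]],[[0,0,-1.5],[0,0,0]],[[0,0,-3],[0,0,0]],[[0,0,-5],[0,0,0]],[[0,0,-7],[0,0,0]],[[0.5,0,-9],[0,0,0]],[[2.5,0,-10],[0,0,0]],[[6,0,-11],[0,0,0]],[[10,0,-12],[0,0,0]],[[11,0,-12],[0,0,0]]]';  python3 -m inch '[[[0,0,0],[0,0,0]],[[0,0,0],[0,0,0]]]' >/dev/null;python3 - <<'E'
from rig import optics
from h import *
c=optics.camera("top");np.savez("t3.npz",**c)
p=cloud(c);h=cv2.cvtColor(c["image"],cv2.COLOR_BGR2HSV)
cv2.imwrite("pics/t3.png",cv2.resize(c["image"][220:400,380:620],None,fx=3,fy=3))
v,u=np.indices(p.shape[:2]);r=(u>430)&(u<500)&(v>290)&(v<350)
for lo,hi in((97,110),(78,92)):
    q=p[r&(p[...,2]>lo)&(p[...,2]<hi)]; print(len(q),rect(q[:,:2]) if len(q)>4 else "",np.nanmedian(q,0))
E
python3 go.py 320 -360 200 40 0
```

```text
clock: 19.82
tool_pos: [412.5, -482.7, 97.6]
ee_rot: [-179.7, -70.1, 129.6]
wrist_force: [-0.2, -0.2, 0.2]
gripper_width: 85.2
gripper_force: 0.0
clock: 21.08
tool_pos: [452.1, -534.9, 316.8]
ee_rot: [-178.5, -57.4, 126.6]
wrist_force: [-0.3, 0.1, -4.0]
gripper_width: 85.0
gripper_force: 0.0
212 [array([ 314.2, -361.7]), array([34. , 32.4]), np.float64(80.7)] [ 314.07328643 -361.00093297  102.96312361]
219 [array([ 314.2, -361.5]), array([46.2, 45. ]), np.float64(39.4)] [ 317.55107032 -351.51346514   84.70393267]
clock 21.38 tcp [ 454.1 -530.6  301.8] rot [179.4 -59.  128.7] grasp [ 372.2 -426.   221.8] J [ 34.  51.  20.  74. -13. 117.  95.] w 84.8 F [-1.1 -0.  -0.7]
shift [15.75, 0.05, 15.85] turn [-0.7828, -0.8144, 1.3932]
```

View pics/t3.png

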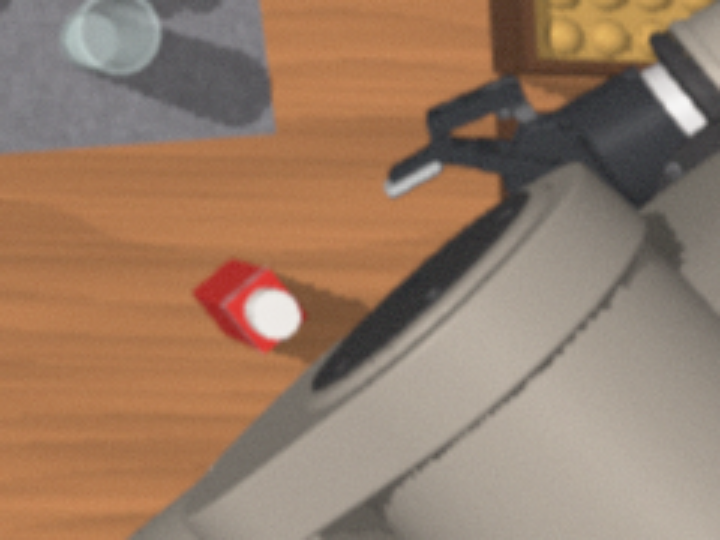

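Red stands on the desk, cap at crop (272,313), which is world (314,-362) with its sides at about 39.5°. I regrasp it from above.

```bash
python3 -m inch '[[[0.8,0,0.8],[-0.04,-0.04,0.07]],[[2.4,0,2.4],[-0.12,-0.12,0.21]],[[4,0,4],[-0.2,-0.21,0.36]],[[5.8,0,5.8],[-0.29,-0.3,0.52]],[[7.7,0,7.7],[-0.38,-0.4,0.68]],[[9.5,0,9.5],[-0.47,-0.49,0.84]],[[11.3,0,11.3],[-0.56,-0.585,1]],[[13.1,0,13.1],[-0.65,-0.68,1.16]],[[14.8,0,14.8],[-0.74,-0.77,1.315]],[[15.7,0,15.8],[-0.783,-0.814,1.393]]]'>/dev/null;  python3 -m inch '[[[0,0,0],[0,0,0]],[[0,0,0],[0,0,0]]]' >/dev/null; python3 go.py 314.2 -361.6 150 39.6 0 314.2 -361.6 66 39.6 0
```

```text
clock 22.88 tcp [ 320.5 -360.9  355.8] rot [-179.4   -0.6   41.3] grasp [ 320.7 -358.7  200.8] J [ -5.  14.  54. 121. -15.  52.   9.] w 84.7 F [ 0.3 -0.9  0.3]
shift [-0.58, -0.31, 5.08] turn [-0.0099, -0.01, 0.03]
shift [-0.66, -0.23, 13.48] turn [-0.0099, -0.01, 0.03]
```

```bash
python3 -m inch '[[[-0.3,-0.3,0],[-0.01,-0.01,0.03]],[[-0.6,-0.3,0.7],[-0.01,-0.01,0.03]],[[-0.6,-0.3,2.5],[-0.01,-0.01,0.03]],[[-0.6,-0.3,5],[-0.01,-0.01,0.03]],[[-0.65,-0.25,7.5],[-0.01,-0.01,0.03]],[[-0.65,-0.25,10],[-0.01,-0.01,0.03]],[[-0.65,-0.25,12],[-0.01,-0.01,0.03]],[[-0.65,-0.25,13.2],[-0.01,-0.01,0.03]],[[-0.65,-0.25,13.5],[-0.01,-0.01,0.03]],[[-0.65,-0.25,13.5],[-0.01,-0.01,0.03]]]'>/dev/null;  python3 -m inch '[[[0,0,0],[0,0,0]],[[0,0,0],[0,0,0]]]' >/dev/null; python3 go.py 314.2 -361.6 66 39.6 0
```

```text
clock 24.38 tcp [ 313.7 -361.3  221.1] rot [179.9   0.   39.4] grasp [ 313.9 -361.6   66.1] J [  8.  27.  41. 127. -31.  36.  21.] w 85.2 F [ 0.2 -0.4 -0.5]
shift [0.01, 0.06, 0.01] turn [0.0023, 0.0005, -0.0043]
```

Grip, then lift.

```bash
python3 -m inch '[[[0,0,0],[0,0,0]],[[0,0,0],[0,0,0]],[[0,0,0],[0,0,0]],[[0,0,0],[0,0,0]],[[0,0,0],[0,0,0]],[[0,0,0],[0,0,0]],[[0,0,0],[0,0,0]]]' 3.5 60; python3 -m inch '[[[0,0,-0.5],[0,0,0]],[[0,0,-1.6],[0,0,0]],[[0,0,-3.5],[0,0,0]],[[0,0,-6],[0,0,0]],[[0,0,-9],[0,0,0]],[[0,0,-12],[0,0,0]],[[0,0,-15],[0,0,0]],[[0,0,-17],[0,0,0]],[[0,0,-18],[0,0,0]],[[0,0,-18],[0,0,0]]]';  python3 -m inch '[[[0,0,0],[0,0,0]]]' >/dev/null; python3 go.py 520 -60 250 63 0
```

```text
clock: 25.25
tool_pos: [313.5, -361.3, 220.9]
ee_rot: [179.9, 0.0, 39.3]
wrist_force: [-0.7, 2.9, 8.5]
gripper_width: 43.4
gripper_force: 60.2
clock: 26.5
tool_pos: [313.5, -360.8, 401.0]
ee_rot: [179.9, 0.0, 39.4]
wrist_force: [-0.9, 0.2, -3.6]
gripper_width: 43.2
gripper_force: 61.4
clock 26.62 tcp [ 313.3 -360.6  400.1] rot [1.80e+02 1.00e-01 3.93e+01] grasp [ 313.2 -360.9  245.1] J [-11.   8.  59. 119.  -8.  57.   1.] w 43.6 F [ 0.4 -0.8 -2.5]
shift [35.04, -10.15, -0.55] turn [0.0004, 0.0014, -0.413]
```

```bash
python3 -m inch '[[[1.5,-0.4,0],[0,0,-0.017]],[[4.5,-1.3,0],[0,0,-0.053]],[[8.5,-2.5,0],[0,0,-0.1]],[[13,-3.8,-0.2],[0,0,-0.153]],[[17.5,-5.1,-0.3],[0,0,-0.206]],[[22,-6.4,-0.4],[0,0,-0.26]],[[26.5,-7.7,-0.5],[0,0,-0.312]],[[30.5,-8.8,-0.5],[0,0,-0.36]],[[33.5,-9.7,-0.5],[0,0,-0.395]],[[35,-10.2,-0.5],[0,0,-0.413]]]'>/dev/null;  python3 -m inch '[[[0,0,0],[0,0,0]],[[0,0,0],[0,0,0]]]' >/dev/null; python3 go.py 534.6 299.7 230 85.4 0
```

```text
clock 28.12 tcp [519.  -61.5 405.2] rot [1.799e+02 1.000e-01 6.290e+01] grasp [519.  -61.8 250.2] J [-37.  12.  42. 113.  -9.  58. -17.] w 43.5 F [ 0.6  0.7 -2.4]
shift [32.86, -15.08, 1.94] turn [0.0006, 0.002, -0.3932]
```

```bash
python3 -m inch '[[[1.5,-0.7,0],[0,0,-0.018]],[[4.5,-2.1,0.2],[0,0,-0.053]],[[8.5,-3.9,0.4],[0,0,-0.1]],[[12.5,-5.7,0.7],[0,0,-0.15]],[[16.5,-7.6,1],[0,0,-0.197]],[[20.5,-9.4,1.2],[0,0,-0.245]],[[24.5,-11.2,1.4],[0,0,-0.293]],[[28.5,-13.1,1.7],[0,0,-0.341]],[[31.5,-14.4,1.9],[0,0,-0.377]],[[32.9,-15.1,1.9],[0.0006,0.002,-0.393]]]'>/dev/null;  python3 -m inch '[[[0,0,0],[0,0,0]],[[0,0,0],[0,0,0]]]' >/dev/null; python3 go.py 534.6 299.7 80 85.4 0; python3 - <<'E'
from rig import optics
from h import *
c=optics.camera("top");np.savez("t4.npz",**c)
p=cloud(c); v,u=np.indices(p.shape[:2])
r=(u>130)&(u<300)&(v>140)&(v<260)
im=c["image"]; h=cv2.cvtColor(im,cv2.COLOR_BGR2HSV)
q=p[r&((h[...,0]<6)|(h[...,0]>174))&(h[...,1]>130)&(p[...,2]>100)];print("red",len(q),q.min(0) if len(q) else 0,q.max(0) if len(q) else 0)
cv2.imwrite("pics/t4.png",cv2.resize(im[100:290,90:330],None,fx=3,fy=3))
E
```

```text
clock 29.62 tcp [534.8 299.9 385.6] rot [180.    0.   85.4] grasp [534.8 299.8 230.6] J [-57.  21.  28. 103. -11.  59. -29.] w 43.0 F [ 0.1 -0.4 -2.3]
shift [-0.01, -0.02, 15.06] turn [0.0003, 0.0003, -0.0003]
red 411 [511.10748502 273.95171387 165.34520242] [555.95072278 305.47312611 288.62965971]
```

View pics/t4.png

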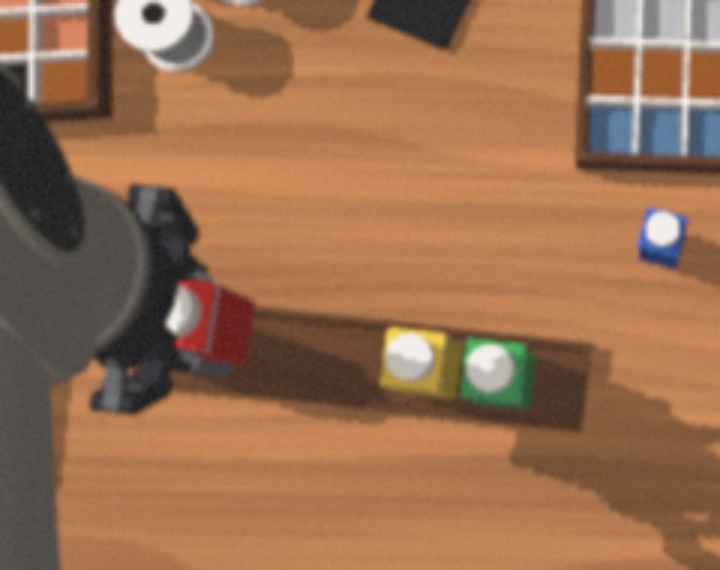

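The held red bottle is upright over the lane, between x=511 and 556 with its base at z≈165 as planned. I lower it.

```bash
python3 -m inch '[[[0,0,0.6],[0,0,0]],[[0,0,2],[0,0,0]],[[0,0,4.2],[0,0,0]],[[0,0,6.6],[0,0,0]],[[0,0,9],[0,0,0]],[[0,0,11.4],[0,0,0]],[[0,0,13.4],[0,0,0]],[[0,0,14.8],[0,0,0]],[[0,0,15.5],[0,0,0]],[[0,0,15.6],[0,0,0]]]'; python3 -m inch '[[[0,0,0.05],[0,0,0]],[[0,0,0.1],[0,0,0]],[[0,0,0.1],[0,0,0]]]';python3 go.py 534.6 299.7 70 85.4 0
```

```text
clock: 30.92
tool_pos: [534.5, 301.5, 229.4]
ee_rot: [180.0, -0.0, 85.5]
wrist_force: [0.2, 0.2, -2.4]
gripper_width: 43.5
gripper_force: 61.4
clock: 31.3
tool_pos: [534.5, 301.6, 228.8]
ee_rot: [180.0, -0.0, 85.5]
wrist_force: [0.5, 0.3, -2.6]
gripper_width: 43.7
gripper_force: 61.4
clock 31.3 tcp [534.5 301.6 228.8] rot [180.   -0.   85.5] grasp [534.6 301.7  73.8] J [-53.  32.  23. 109. -18.  42. -24.] w 43.7 F [ 0.5  0.3 -2.6]
shift [-0.19, 0.03, 0.38] turn [0.0006, -0.0007, 0.0021]
```

```bash
python3 -m inch '[[[-0.1,0,0.1],[0,0,0]],[[-0.2,0,0.2],[0,0,0]],[[-0.2,0,0.3],[0,0,0]],[[-0.2,0,0.3],[0,0,0]]]'; python3 -m inch '[[[0,0,0.04],[0,0,0]],[[0,0,0.08],[0,0,0]],[[0,0,0.08],[0,0,0]]]'
```

```text
clock: 31.8
tool_pos: [534.3, 299.5, 225.4]
ee_rot: [180.0, -0.0, 85.5]
wrist_force: [-1.1, 0.5, -2.8]
gripper_width: 43.5
gripper_force: 61.4
clock: 32.17
tool_pos: [534.3, 299.6, 225.0]
ee_rot: [180.0, -0.0, 85.5]
wrist_force: [-2.9, -0.7, 5.4]
gripper_width: 43.3
gripper_force: 62.3
```

```bash
python3 -m inch '[[[0,0,0],[0,0,0]],[[0,0,0],[0,0,0]],[[0,0,0],[0,0,0]],[[0,0,0],[0,0,0]],[[0,0,0],[0,0,0]]]' 8.5; python3 -m inch '[[[0,0,-0.7],[0,0,0]],[[0,0,-2.5],[0,0,0]],[[0,0,-5],[0,0,0]],[[0,0,-8.5],[0,0,0]],[[0,0,-12],[0,0,0]],[[0,0,-15],[0,0,0]],[[0,0,-17],[0,0,0]],[[0,0,-17],[0,0,0]]]';  python3 -m inch '[[[0,0,0],[0,0,0]]]' >/dev/null; python3 go.py 560 -20 240 60 0
```

```text
clock: 32.8
tool_pos: [534.3, 299.5, 224.7]
ee_rot: [180.0, -0.0, 85.5]
wrist_force: [-0.0, 0.1, -0.1]
gripper_width: 84.8
gripper_force: 0.0
clock: 33.8
tool_pos: [534.5, 299.3, 397.4]
ee_rot: [179.8, -0.2, 85.5]
wrist_force: [-0.7, 0.5, -0.1]
gripper_width: 85.0
gripper_force: 0.0
clock 33.92 tcp [534.  299.3 394.8] rot [180.   -0.   85.5] grasp [534.  299.4 239.8] J [-57.  21.  28. 102. -11.  60. -30.] w 84.7 F [-0.4 -0.  -0.3]
shift [-31.63, 5.09, -0.03] turn [-0.0, -0.0003, 0.4453]
```

```bash
python3 -m inch '[[[-2,0.3,0],[0,0,0.03]],[[-6,1,0],[0,0,0.085]],[[-10.5,1.7,0],[0,0,0.148]],[[-15,2.4,0],[0,0,0.21]],[[-19.5,3.1,0],[0,0,0.275]],[[-24,3.9,0],[0,0,0.34]],[[-28,4.5,0],[0,0,0.395]],[[-30.8,5,0],[0,0,0.435]],[[-31.6,5.1,0],[0,0,0.445]],[[-31.6,5.1,0],[0,0,0.445]]]'>/dev/null;  python3 -m inch '[[[0,0,0],[0,0,0]],[[0,0,0],[0,0,0]]]' >/dev/null; python3 go.py 595 -215.5 210 36.9 0; python3 - <<'E'
from rig import optics
from h import *
c=optics.camera("top"); p=cloud(c); v,u=np.indices(p.shape[:2])
for n,(x0,y0,x1,y1) in dict(grey=(130,195,162,235),red=(163,195,195,240),yel=(214,205,241,240),green=(242,205,275,245),blue=(382,178,420,215)).items():
    r=(u>=x0)&(u<x1)&(v>=y0)&(v<y1)
    for lo,hi in((97,112),(78,92)):
        q=p[r&(p[...,2]>lo)&(p[...,2]<hi)]
        if len(q)>5: print(n,lo,len(q),rect(q[:,:2]),np.median(q[:,2]).round(1))
E
```

```text
clock 35.42 tcp [560.3 -18.7 394.6] rot [-180.    -0.    60.1] grasp [560.3 -18.7 239.6] J [-37.  17.  40. 109. -13.  58. -22.] w 84.9 F [-0.8 -0.9 -0.9]
shift [-15.33, 12.82, 2.95] turn [-0.0002, -0.0003, 0.4049]
grey 97 202 [array([538.6, 360.5]), array([33.1, 31.1]), np.float64(89.6)] 106.8
grey 78 203 [array([538.8, 360.2]), array([45.1, 44.1]), np.float64(84.9)] 88.5
red 97 203 [array([535.2, 297.2]), array([33.1, 32.6]), np.float64(44.1)] 107.0
red 78 194 [array([535.6, 298. ]), array([44.8, 44.5]), np.float64(85.5)] 88.5
yel 97 193 [array([525.8, 178. ]), array([32.6, 32.3]), np.float64(3.5)] 107.2
yel 78 197 [array([526.2, 178.5]), array([44.8, 44.2]), np.float64(85.4)] 88.8
green 97 143 [array([520.9, 123.3]), array([24.5, 32.6]), np.float64(76.4)] 107.1
green 78 93 [array([520.6, 126.5]), array([28.2, 44.3]), np.float64(84.7)] 88.9
blue 97 178 [array([ 595.4, -215.9]), array([31.5, 33.6]), np.float64(47.7)] 103.3
blue 78 187 [array([ 594.9, -215.5]), array([44.1, 44.5]), np.float64(37.2)] 84.8
```

Red stands well, at (535,298) and level with the other caps; green is partly hidden by the arm. Next is blue.

```bash
python3 -m inch '[[[-1,0.8,0],[0,0,0.027]],[[-3,2.5,0.3],[0,0,0.08]],[[-5.7,4.7,0.8],[0,0,0.15]],[[-8.5,7.1,1.4],[0,0,0.225]],[[-11.3,9.4,2],[0,0,0.3]],[[-13.5,11.3,2.5],[0,0,0.36]],[[-15,12.5,2.8],[0,0,0.397]],[[-15.3,12.8,2.9],[0,0,0.403]],[[-15.3,12.8,2.9],[0,0,0.403]],[[-15.3,12.8,2.9],[0,0,0.403]]]'>/dev/null;  python3 -m inch '[[[0,0,0],[0,0,0]]]' >/dev/null; python3 go.py 595 -215.5 67 37 0
```

```text
clock 36.85 tcp [ 594.9 -215.2  365.8] rot [-180.   -0.   37.] grasp [ 595.  -215.1  210.8] J [-18.  28.  44. 102. -23.  59. -19.] w 85.0 F [ 0.3 -0.2  0.7]
shift [-0.03, 0.03, 14.38] turn [-0.0001, -0.0008, 0.0001]
```

```bash
python3 -m inch '[[[0,0,0.8],[0,0,0]],[[0,0,2.4],[0,0,0]],[[0,0,4.6],[0,0,0]],[[0,0,7],[0,0,0]],[[0,0,9.4],[0,0,0]],[[0,0,11.6],[0,0,0]],[[0,0,13.3],[0,0,0]],[[0,0,14.2],[0,0,0]],[[0,0,14.4],[0,0,0]],[[0,0,14.4],[0,0,0]]]'; python3 -m inch '[[[0,0,0],[0,0,0]],[[0,0,0],[0,0,0]],[[0,0,0],[0,0,0]],[[0,0,0],[0,0,0]],[[0,0,0],[0,0,0]],[[0,0,0],[0,0,0]],[[0,0,0],[0,0,0]]]' 3.5 60; python3 go.py 595 -215.5 200 37 0
```

```text
clock: 38.1
tool_pos: [595.0, -216.2, 222.1]
ee_rot: [180.0, -0.0, 36.9]
wrist_force: [0.7, 0.5, -0.2]
gripper_width: 85.0
gripper_force: 0.0
clock: 38.98
tool_pos: [594.9, -216.0, 222.1]
ee_rot: [180.0, -0.0, 36.9]
wrist_force: [-0.9, 1.5, 5.8]
gripper_width: 43.6
gripper_force: 60.6
clock 38.98 tcp [ 594.9 -216.   222.1] rot [180.   -0.   36.9] grasp [ 595.  -216.    67.1] J [-13.  38.  37. 107. -31.  45. -12.] w 43.6 F [-0.9  1.5  5.8]
shift [0.05, -0.03, -13.29] turn [0.0002, -0.0008, -0.0013]
```

```bash
python3 -m inch '[[[0,0,-0.5],[0,0,0]],[[0,0,-1.6],[0,0,0]],[[0,0,-3.5],[0,0,0]],[[0,0,-6],[0,0,0]],[[0,0,-9],[0,0,0]],[[0,0,-12],[0,0,0]],[[0,0,-15],[0,0,0]],[[0,0,-17],[0,0,0]],[[0,0,-18],[0,0,0]],[[0,0,-18],[0,0,0]]]';  python3 -m inch '[[[0,0,0],[0,0,0]]]' >/dev/null; python3 go.py 560 20 245 61 0
```

```text
clock: 40.22
tool_pos: [594.7, -216.0, 401.8]
ee_rot: [180.0, -0.0, 36.9]
wrist_force: [-1.2, 0.9, -2.6]
gripper_width: 43.0
gripper_force: 61.3
clock 40.35 tcp [ 594.6 -215.8  400.7] rot [-179.9    0.    36.9] grasp [ 594.4 -215.8  245.7] J [-20.  26.  46. 100. -21.  63. -20.] w 43.4 F [-0.2 -0.1 -1.6]
shift [11.4, -20.93, 0.08] turn [-0.0011, 0.0004, -0.4202]
```

```bash
python3 -m inch '[[[0.6,-1,0],[0,0,-0.02]],[[1.7,-3.1,0],[0,0,-0.062]],[[3.2,-5.9,0],[0,0,-0.118]],[[4.9,-9,0],[0,0,-0.18]],[[6.6,-12.1,0],[0,0,-0.243]],[[8.3,-15.2,0],[0,0,-0.305]],[[9.8,-18,0],[0,0,-0.361]],[[10.9,-20,0],[0,0,-0.402]],[[11.4,-20.9,0],[-0.001,0,-0.42]],[[11.4,-20.9,0],[-0.001,0,-0.42]]]'>/dev/null;  python3 -m inch '[[[0,0,0],[0,0,0]]]' >/dev/null; python3 go.py 530.6 238 235 85.4 0
```

```text
clock 41.73 tcp [560.4  18.4 401.7] rot [179.9   0.   60.9] grasp [560.6  18.2 246.7] J [-42.  17.  40. 109. -12.  59. -25.] w 43.4 F [ 0.2 -0.6 -2. ]
shift [17.73, -13.29, 1.14] turn [0.0012, 0.0006, -0.428]
```

```bash
python3 -m inch '[[[0.8,-0.6,0],[0,0,-0.02]],[[2.5,-1.9,0],[0,0,-0.06]],[[4.8,-3.6,0.2],[0,0,-0.116]],[[7.5,-5.6,0.4],[0,0,-0.18]],[[10.2,-7.6,0.6],[0,0,-0.246]],[[12.9,-9.7,0.8],[0,0,-0.311]],[[15.3,-11.5,1],[0,0,-0.369]],[[17,-12.7,1.1],[0,0,-0.41]],[[17.7,-13.3,1.1],[0.001,0,-0.428]],[[17.7,-13.3,1.1],[0.001,0,-0.428]]]'>/dev/null;  python3 -m inch '[[[0,0,0],[0,0,0]]]' >/dev/null; python3 go.py 530.6 238 72 85.4 0;python3 - <<'E'
from rig import optics
from h import *
c=optics.camera("scene");p=cloud(c);h=cv2.cvtColor(c["image"],cv2.COLOR_BGR2HSV)
q=p[(h[...,0]>100)&(h[...,0]<130)&(h[...,1]>100)&(p[...,2]>125)&(p[...,1]>190)&(p[...,1]<290)&(p[...,0]<600)];print("blue",len(q),rect(q[:,:2]),np.percentile(q,[1,99],axis=0))
cv2.imwrite("pics/s5.png",c["image"][80:300,260:580])
E
```

```text
clock 43.1 tcp [530.2 237.7 390.6] rot [180.    0.   85.4] grasp [530.2 237.6 235.6] J [-55.  18.  30. 107. -11.  58. -25.] w 43.6 F [ 0.  -0.3 -2. ]
shift [0.04, 0.03, 16.36] turn [0.0003, 0.0004, -0.0001]
blue 595 [array([554.9, 232.9]), array([43.4, 79.4]), np.float64(82.9)] [[521.94665548 212.54818534 171.77434896]
 [593.3886749  255.36528137 294.74124498]]
```

View pics/s5.png

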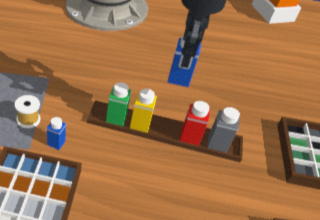

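Red stands beside grey, and blue hangs upright above the gap between yellow and red. I lower blue.

```bash
python3 -m inch '[[[0,0,0.6],[0,0,0]],[[0,0,2],[0,0,0]],[[0,0,4.2],[0,0,0]],[[0,0,6.8],[0,0,0]],[[0,0,9.4],[0,0,0]],[[0,0,11.8],[0,0,0]],[[0,0,13.9],[0,0,0]],[[0,0,15.4],[0,0,0]],[[0,0,16.2],[0,0,0]],[[0,0,16.3],[0,0,0]]]'; python3 -m inch '[[[0,0,0.04],[0,0,0]],[[0,0,0.07],[0,0,0]],[[0,0,0.07],[0,0,0]]]';python3 go.py 530.6 238 70 85.4 0
```

```text
clock: 44.4
tool_pos: [529.9, 238.7, 227.2]
ee_rot: [-180.0, 0.0, 85.5]
wrist_force: [-0.5, 0.7, -2.0]
gripper_width: 43.5
gripper_force: 61.3
clock: 44.78
tool_pos: [529.9, 238.9, 227.2]
ee_rot: [180.0, -0.0, 85.5]
wrist_force: [-0.1, -0.3, -2.6]
gripper_width: 43.6
gripper_force: 61.3
clock 44.77 tcp [529.9 238.9 227.2] rot [180.   -0.   85.5] grasp [530.  238.9  72.2] J [-50.  30.  25. 113. -19.  40. -18.] w 43.6 F [-0.1 -0.3 -2.6]
shift [-0.08, 0.07, 0.22] turn [0.0005, -0.0003, 0.002]
```

```bash
python3 -m inch '[[[0,0.05,0.1],[0,0,0]],[[0,0.05,0.18],[0,0,0]],[[0,0.05,0.18],[0,0,0]]]'; python3 -m inch '[[[0,0.0,0.04],[0,0,0]],[[0,0.0,0.08],[0,0,0]],[[0,0.0,0.08],[0,0,0]]]'
```

```text
clock: 45.15
tool_pos: [530.5, 238.8, 226.0]
ee_rot: [-180.0, -0.0, 85.5]
wrist_force: [-7.5, -1.4, 18.6]
gripper_width: 43.5
gripper_force: 64.0
clock: 45.52
tool_pos: [530.5, 238.7, 226.0]
ee_rot: [-180.0, -0.1, 85.5]
wrist_force: [-12.9, -3.7, 34.6]
gripper_width: 43.4
gripper_force: 66.0
```

```bash
python3 -m inch '[[[0,0,-0.06],[0,0,0]],[[0,0,-0.1],[0,0,0]],[[0,0,-0.1],[0,0,0]]]'; python3 -m inch '[[[0,0,0],[0,0,0]],[[0,0,0],[0,0,0]],[[0,0,0],[0,0,0]],[[0,0,0],[0,0,0]],[[0,0,0],[0,0,0]]]' 8.5; python3 -m inch '[[[0,0,-0.7],[0,0,0]],[[0,0,-2.5],[0,0,0]],[[0,0,-5],[0,0,0]],[[0,0,-8.5],[0,0,0]],[[0,0,-12],[0,0,0]],[[0,0,-15],[0,0,0]],[[0,0,-17],[0,0,0]],[[0,0,-17],[0,0,0]]]';  python3 -m inch '[[[0,0,0],[0,0,0]]]' >/dev/null; python3 go.py 560 -50 240 60 0
```

```text
clock: 45.9
tool_pos: [530.5, 238.8, 226.1]
ee_rot: [180.0, -0.0, 85.5]
wrist_force: [-6.5, -1.2, 14.8]
gripper_width: 43.4
gripper_force: 63.4
clock: 46.52
tool_pos: [530.4, 238.7, 225.2]
ee_rot: [-180.0, 0.0, 85.5]
wrist_force: [0.6, -0.8, 0.5]
gripper_width: 85.0
gripper_force: 0.0
clock: 47.52
tool_pos: [530.7, 238.6, 397.8]
ee_rot: [179.8, -0.1, 85.5]
wrist_force: [-0.8, 0.3, -0.5]
gripper_width: 85.5
gripper_force: 0.0
clock 47.65 tcp [530.1 238.7 395.3] rot [-180.    -0.    85.5] grasp [530.1 238.7 240.3] J [-56.  18.  31. 106. -11.  59. -25.] w 85.5 F [ 0.1 -1.1 -0.5]
shift [-28.54, 5.24, 0.03] turn [-0.0001, -0.0, 0.4453]
```

Next I clear the view and check everything.

```bash
python3 -m inch '[[[-2,0.4,0],[0,0,0.03]],[[-6,1.1,0],[0,0,0.09]],[[-10.5,1.9,0],[0,0,0.16]],[[-15,2.8,0],[0,0,0.23]],[[-19.5,3.6,0],[0,0,0.3]],[[-23.5,4.3,0],[0,0,0.37]],[[-26.8,4.9,0],[0,0,0.42]],[[-28.5,5.2,0],[0,0,0.445]],[[-28.5,5.2,0],[0,0,0.445]]]'>/dev/null;  python3 -m inch '[[[0,0,0],[0,0,0]],[[0,0,0],[0,0,0]],[[0,0,0],[0,0,0]]]' >/dev/null; python3 - <<'E'
from rig import optics
from h import *
c=optics.camera("top"); p=cloud(c); v,u=np.indices(p.shape[:2])
for n,(x0,y0,x1,y1) in dict(grey=(130,195,162,235),red=(163,195,193,240),blue=(194,195,214,240),yel=(215,205,241,240),green=(242,205,275,245)).items():
    r=(u>=x0)&(u<x1)&(v>=y0)&(v<y1)
    for lo,hi in((97,112),(78,92)):
        q=p[r&(p[...,2]>lo)&(p[...,2]<hi)]
        if len(q)>5: print(n,lo,len(q),rect(q[:,:2]),np.median(q[:,2]).round(1))
a=c["image"][150:260,120:450];cv2.imwrite("pics/t6.png",cv2.resize(a,None,fx=2.4,fy=2.4,interpolation=cv2.INTER_CUBIC))
E
```

```text
grey 97 205 [array([538.7, 360.3]), array([31.6, 33.4]), np.float64(1.4)] 107.0
grey 78 205 [array([538.7, 360.5]), array([45. , 44.5]), np.float64(84.0)] 88.8
red 97 206 [array([537.8, 284. ]), array([32.9, 60.4]), np.float64(9.9)] 107.0
red 78 211 [array([534.7, 287.8]), array([64.8, 44.1]), np.float64(86.1)] 88.5
blue 97 180 [array([531.8, 235.1]), array([31.9, 28.9]), np.float64(5.0)] 106.9
blue 78 170 [array([531.4, 235.8]), array([42.1, 44.4]), np.float64(86.5)] 88.6
yel 97 192 [array([525.8, 178.8]), array([32.5, 32.1]), np.float64(47.0)] 107.2
yel 78 199 [array([526.2, 178.8]), array([44.6, 44. ]), np.float64(85.2)] 88.8
green 97 187 [array([519.3, 118.6]), array([32.6, 30.8]), np.float64(47.6)] 107.3
green 78 197 [array([520. , 118.7]), array([44.3, 44.3]), np.float64(85.6)] 88.8
```

View pics/t6.png

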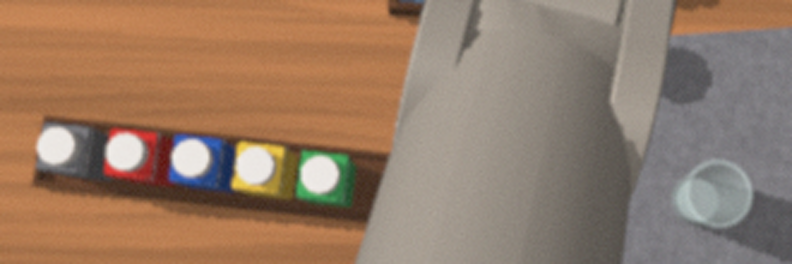

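All five bottles stand in the row, caps at (57,146), (126,152), (190,158), (255,166) and (322,174), all at the same height and square. The glass has not moved.

```bash
python3 -c "
from rig import workorder
print(workorder.hand_in())"
```

```text
the job is handed in; nothing more can be done
None
```

The job is handed in: the last picture shows red and blue upright and square in the gap between yellow and grey, with the other three bottles and the glass unmoved; the spools were hidden behind the arm in it, and `hand_in()` returned no verdict.

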